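Return the stray short clamp to its own rail and close up the row

ROBOT

A 6-joint arm with a two-finger parallel gripper is mounted at the origin on the work surface. World frame = base frame: x ahead of the robot, y to its left, z up, the work surface at z = 0. Lengths are in mm, angles in rad, forces in N, time in s.
With the tool pointing down it reaches from about 350 to 975 mm from the base axis. Payload 7.1 kg.
Tool frame: the origin (TCP) lies midway between the tips of the shut fingers; the grasp point (between the pads) lies 19 mm behind it (env.grasp_offset is the distance from the TCP to the grasp point, in mm); z points along the fingers, y is the line along which they close (so a half turn about z gives the same grasp; the last joint's range is limited). The gripper opens to 88 mm and grips with 3 to 60 N. Pads are 20 mm wide; open, the fingers measure 115 mm over their backs; the gripper's body (75 mm by 178 mm) begins 61 mm behind the grasp point.
Start: joints at [-1.147, 0.423, 1.63, -0, 1.089, -0.019], TCP at [267.809, -564.697, 222.675] pointing down, gripper open.
Joint ranges: [-3, 3], [-0.9, 2.11], [0.09, 2.58], [-1.31, 4.45], [0.11, 2.69], [-2.54, 2.54]. Speed limits (rad/s): [2.39, 2.39, 3.01, 3.14, 3.14, 3.14].

INTERFACE

Orientations are given as a 3x3 rotation matrix whose columns are the frame's x, y, z axes.
In Python, from workcell import env, snapshot gives the robot as it stands.
- The arm moves only by the tool send_rows, never from a script. Its argument "increments" is a list of rows, each an object with "translation": the shift along the tool's x, y, z in mm, a list of three; "twist": the turn, a rotation vector about the tool's x, y, z in rad, a list of three; "hand": the closure in counts, from 0 (fully open) to 255 (shut). A call has 1 to 12 rows; each row is the pose to reach, as a shift and turn from the pose commanded when the call began, along the tool's axes at that moment; what a row does not reach only later rows make up. A row lasts 1/10 s, in which the tool goes at most 50 mm and 8.59 degrees, less where a joint would pass 70% of its speed; a pose out of reach is approached as far as the arm can. A call with a gripper value outside its range is refused whole. The fingers move at their own pace and stop on an object; "squeeze" is the grip in N (left out, the last holds). Time passes only in rows, so rows that repeat a pose let the fingers close. It gives the time, the measured TCP pose, the force, the opening and the grip force at its end, in the units of the state.
- env.observe(): the state, without advancing time (a new reading comes with each control period).
- snapshot(name): name is "scene" or "side" or "wrist"; returns a dict with "frame" (400x640x3 uint8, red, green, blue), "mtx" (3x3 intrinsics, pixels), "position" and "attitude" of the camera in the world; the wrist camera has in their place "T_tool_cam" (4x4, takes a point from camera to tool coordinates, whose origin is the TCP and whose axes are the flange's). Camera axes: x right, y up, looking along -z (the intrinsics and any distortion apply to the point x, -y, -z); pixel columns grow to the right and rows downward; lengths in mm; the calibration is good to about 2 mm. A picture is of the moment at which its call begins: read the wrist's pose just before it. There is no depth.
- env.hand_in(): hands the job in; it is judged then, once.
The state is a dict: "t": time; "q": joint angles; "qd": joint speeds; "effort": joint torques, N m; "ee_pos": TCP position; "ee_rot": TCP orientation; "force": force on the tool from outside, world axes, zero at the start; "moment": the same for the moment, N m; "grip_width": finger opening in mm; "grip_force": force on a finger pad.
Only numpy, scipy, OpenCV 4.12 (cv2) and the standard library are available. Lean on these libraries where they do the work, as an engineer would, in place of code of your own. Each camera call takes 0.05 s, during which the arm holds its last target. There are 200 camera calls.

TASK

One short clamp has been hung on the rail of the long clamps. Lift it over the end stops of the two rails and hang it on the next rail beside the other short clamp, set down gently and well seated on the rail. Then push it along that rail until the two short clamps are closed up together and you feel them press lightly against the stop screw at the far end, without any hard shove on rail or screw, and let go, leaving the long clamps hanging where they are.

Things in the scene. Friction and masses are not known exactly. Their poses are not given: they have to be found in the camera images.
- rack: Fixed rack: plywood board (620 mm wide, 245 high, face 80 mm behind the rails) carrying two square-tube steel rails end to end along its y. Origin on the bench under the rails' centre line, midway between rails; x from board to open front, z up. Rails: 24 mm wide, top face z 245, underside 221; first (long clamps) y -290 to -20, second (short clamps) y 20 to 285. Nothing above the rails.
- stop_1 (a point): Top of the end-stop lug (6 mm thick, 24 wide) at the inner end of the first rail, 14 mm above the rail's top face. An equal lug closes its outer end. Axes as the rack's. The lugs and rails are light: a clamp may lean on them gently, never with 20 N.
- stop_2 (a point): Top of the equal end-stop lug at the inner end of the second rail, 14 mm above its top face. From the lug's face, the rail is free for about 130 mm before the clamp that already hangs there. Bracket arms reach the rails' undersides from the board; their tops are 17 mm below the rail top.
- end_plate: Fixed plate closing the second rail's far end. Origin: on the rail's top, middle of its inner face (rack y 285). A stop screw runs through it along the rail (8 mm rod; black pad 18 mm across, axis 13 mm above the rail top). The pad's face stands 15 to 55 mm in from the plate, set by hand and not measured: find it by feel. It does not give; press it with a few newtons, never 25 N.
- short_clamp: The stray F-clamp, last on the first rail before its stop. Origin: under the jaw, mid throat, on the rail top when hung; z up, y along the rail, x to the bar. Dark jaw: x -28 to 34, 16 mm thick (y), z 0 to 24; throat x -14 to 14; nose x -28 to -14 down to z -14; bar x 14 to 32, z 30 to -125; screw arm x -32 to 37, z -68 to -186. 0.24-0.39 kg. Grip the jaw's 16 mm from above, 25+ mm free each side.
- short_mate: The other short clamp, same shape, size and origin as the stray; hangs loose on the second rail (rack y 170 to 195 at first), short of the stop screw, and slides when pushed; rail friction varies (one clamp takes about 0.5 to 1.5 N to slide). Closed up, the two origins are 16 mm apart.
- long_a: Long clamp, jaw and origin as the short ones, bar to 205 mm below the jaw; neighbour of the stray on the first rail, 75 mm or more from it. Stays where it is.
- long_b: Second long clamp, as long_a, further out on the first rail. Stays where it is.
Not all that is in view belongs to the job. Leave any purple or turquoise look-alike of the short_clamp alone.

How it is judged (in metres and radians):
On the way, in this order (a step that is already met when the one before it is completed fails the run):
1. the stray short clamp is lifted off the first rail, clear of its end stop (z of short_clamp in the frame of rack above 0.261 m and y of short_clamp in the frame of rack below 0.04 m), for 0.05 s.
2. it hangs on the second rail, jaw seated on the rail top (x of short_clamp in the frame of rack between -0.005 and 0.005 m and z of short_clamp in the frame of rack between 0.2425 and 0.2485 m and y of short_clamp in the frame of rack between 0.03 and 0.25 m and angle between short_clamp's own z axis and vertical below 0.12 rad), for 0.2 s.
3. through it the other short clamp is pressed against the stop screw (over 1 N) (contact force between short_mate and end_plate above 1 N and contact force between short_clamp and short_mate above 1 N), for 0.05 s.
At the end, for the whole second after the job is handed in: Both short clamps hang upright and seated on the second rail (within 5 mm of its centre line, about 3 mm of its top), closed up (origins at most 19 mm apart) after pressing on the stop screw, at rest; both long clamps within 15 mm of where they hung (x of short_clamp in the frame of rack between -0.005 and 0.005 m and z of short_clamp in the frame of rack between 0.2425 and 0.2485 m and y of short_clamp in the frame of rack between 0.15 and 0.25 m and angle between each of short_clamp, short_mate's own z axis and vertical below 0.12 rad and x of short_mate in the frame of rack between -0.005 and 0.005 m and z of short_mate in the frame of rack between 0.2425 and 0.2485 m and y of short_mate in the frame of rack between 0.17 and 0.27 m and horizontal distance between short_clamp and short_mate below 0.019 m and linear speed of each of short_clamp, short_mate below 0.02 m/s and distance of each of long_a, long_b from where it was at the start of the episode below 0.015 m); the robot touches nothing.
It fails at once if a short clamp pressed on the end plate or its stop screw with more than 25 N (contact force between any of short_mate, short_clamp and end_plate above 25 N).
It fails at once if the stray pressed or knocked on the rack (rails, stops) with more than 30 N (contact force between short_clamp and rack above 30 N).
It fails at once if a long clamp moved more than 15 mm (distance of any of long_a, long_b from where it was at the start of the episode above 0.015 m).
It also fails if it takes over 61 s, if anything falls off the work surface, if the arm or the gripper's body presses on something with over 40 N, if the wrist force passes 120 N, or if a joint passes its speed limit or range.

## Working session

There is one attempt and no reset: what is moved stays moved. The work goes in short steps, Python scripts to look and compute and a tool call to move; the robot and the scene stay as the last step left them, time stands still between calls to the robot, and variables do not carry over. Pictures are saved under pics/ and viewed, at most 10 in all, crops included, and the job is handed in when it is done.

Besides the shell and the picture viewer there is one more tool, called after "Emit:" as a command line: name --argument value ..., lists and objects as JSON in quotes. send_rows: Moves the arm, as the interface text tells. Its arguments: {"type":"object","properties":{"increments":{"type":"array","items":{"type":"object","properties":{"translation":{"type":"array","items":{"type":"number"}},"twist":{"type":"array","items":{"type":"number"}},"hand":{"type":"number"}}}},"squeeze":{"type":"number"}},"required":["increments"]}

```bash
mkdir -p pics; ls; python3 - <<'E'
from workcell import env,snapshot
import cv2,numpy as np,pickle
np.set_printoptions(precision=4,suppress=True)
o=env.observe();print(o,env.grasp_offset)
d={}
for n in("scene","side","wrist"):
    s=snapshot(n);d[n]=s;cv2.imwrite(f"pics/{n}0.png",s["frame"][:,:,::-1])
    print(n,{k:v for k,v in s.items() if k!="frame"})
pickle.dump(d,open("s0.pkl","wb"))
E
```

```text
pics
{'t': 0.0, 'q': array([-1.147 ,  0.4238,  1.6307, -0.    ,  1.0886, -0.019 ]), 'qd': array([ 0.0026, -0.0004,  0.0015,  0.0002,  0.    , -0.0006]), 'effort': array([ -0.0004, -54.4624, -27.3662,   0.0644,   0.0228,  -0.0001]), 'ee_pos': array([ 267.5855, -564.2276,  221.9187]), 'ee_rot': array([[ 0.9036,  0.4285, -0.0006],
       [ 0.4285, -0.9036,  0.0013],
       [ 0.    , -0.0015, -1.    ]]), 'force': array([-0.2543, -0.2275,  0.1438]), 'moment': array([ 0.0177, -0.008 ,  0.04  ]), 'grip_force': 0.0, 'grip_width': 87.87076965602523} 18.700000000000003
scene {'mtx': array([[480.0216,   0.    , 321.475 ],
       [  0.    , 480.0216, 200.6224],
       [  0.    ,   0.    ,   1.    ]]), 'position': array([1128.4025, -499.5924, 1585.0845]), 'attitude': array([[ 0.5277, -0.7358,  0.4245],
       [ 0.8494,  0.4572, -0.2635],
       [-0.0002,  0.4996,  0.8662]])}
side {'mtx': array([[472.166 ,   0.    , 322.1832],
       [  0.    , 472.166 , 193.7473],
       [  0.    ,   0.    ,   1.    ]]), 'position': array([-271.7387,  683.8728, 1134.4169]), 'attitude': array([[-0.7546,  0.4371, -0.4895],
       [-0.6559, -0.5253,  0.5421],
       [-0.0202,  0.7301,  0.6831]])}
wrist {'mtx': array([[292.5089,   0.    , 316.1735],
       [  0.    , 292.5089, 200.8481],
       [  0.    ,   0.    ,   1.    ]]), 'T_tool_cam': array([[   0.0008,    0.9693,    0.2458,   67.4954],
       [   1.    ,   -0.0009,    0.0003,    0.7296],
       [   0.0005,    0.2458,   -0.9693, -162.0091],
       [   0.    ,    0.    ,    0.    ,    1.    ]])}
```

View pics/scene0.png

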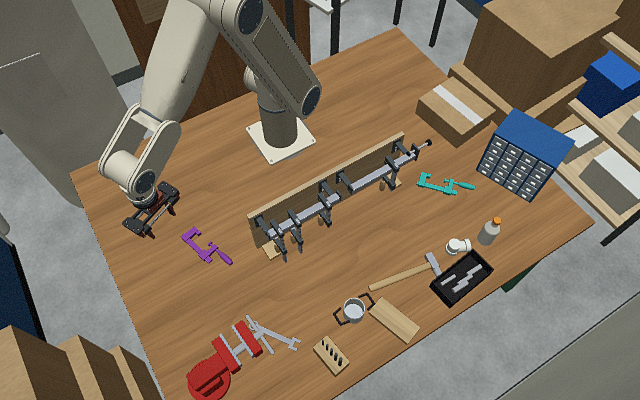

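View pics/side0.png

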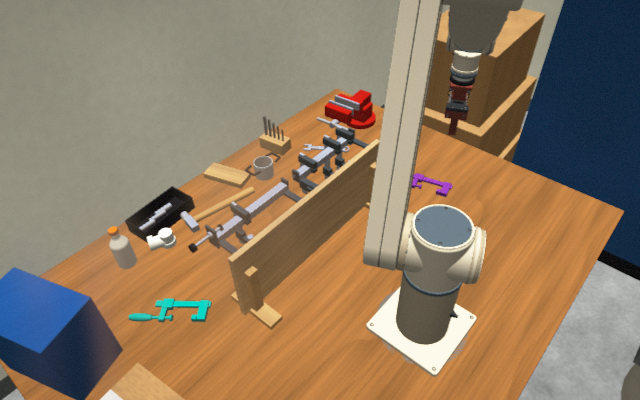

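```bash
python3 - <<'E'
import cv2
a=cv2.imread("pics/scene0.png")[125:265,240:440]
cv2.imwrite("pics/c1.png",cv2.resize(a,None,fx=4,fy=4,interpolation=cv2.INTER_CUBIC))
E
```

```text
(no output)
```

View pics/c1.png

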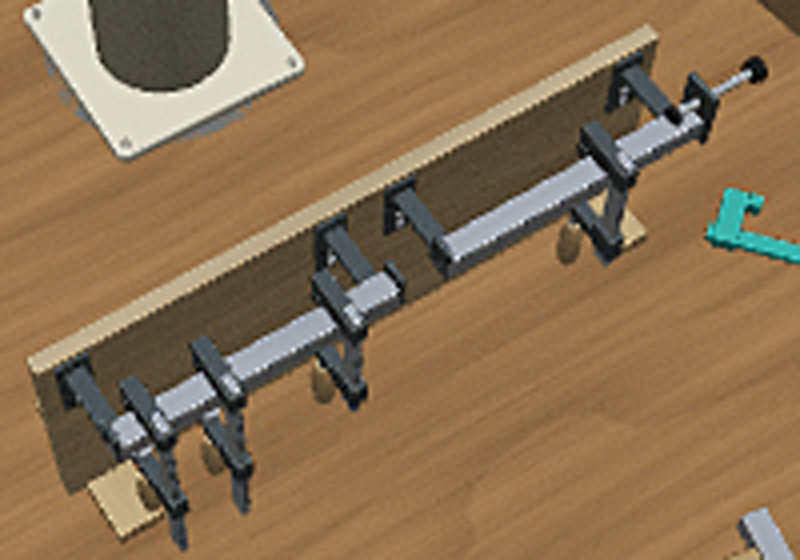

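```bash
cat >h.py <<'E'
import numpy as np,cv2
def ray(s,uv,z,P=None,R=None):
    if "position" in s: P,R=s["position"],s["attitude"]
    K=s["mtx"];d=R@np.array([(uv[0]-K[0,2])/K[0,0],-(uv[1]-K[1,2])/K[1,1],-1])
    return P+d*(z-P[2])/d[2]
def wcam(s,o):
    T=s["T_tool_cam"];R=o["ee_rot"];return dict(mtx=s["mtx"],position=o["ee_pos"]+R@T[:3,3],attitude=R@T[:3,:3],frame=s["frame"])
def proj(s,p):
    K=s["mtx"];c=s["attitude"].T@(np.asarray(p)-s["position"]);return np.array([K[0,2]+K[0,0]*c[0]/-c[2],K[1,2]-K[1,1]*c[1]/-c[2]])
E
python3 - <<'E'
import pickle,numpy as np
from h import *
np.set_printoptions(precision=1,suppress=True)
s=pickle.load(open("s0.pkl","rb"))["scene"]
f=lambda x,y,z:ray(s,(240+x/4-.4,125+y/4-.4),z)
L=f(37,375,245);R=f(657,40,245);print(L,R,np.linalg.norm(R-L))
y=(R-L)[:2]/np.linalg.norm(R-L);ya=y;xa=np.array([y[1],-y[0]])
O=(L+R)[:2]/2+80*xa;print("O",O,"yaw of y",np.degrees(np.arctan2(*y[::-1])),xa)
for n,p in dict(longb_nose=(125,380,269),longb_bar=(170,430,269),longa_nose=(200,342,269),longa_bar=(240,390,269),stray_nose=(320,277,269),stray_bar=(362,320,269),mate_nose=(590,127,269),mate_bar=(632,175,269),rail2in=(440,240,245),plate=(690,75,270),rail1out=(115,425,245)).items():
    w=f(*p)[:2];print(n,w,"rack",(w-O)@xa,(w-O)@ya)
E
```

```text
[ 405.6 -320.7  245. ] [397.2 293.7 245. ] 614.493134086887
O [481.4 -12.4] yaw of y 90.77754617546026 [1. 0.]
longb_nose [ 458.3 -268.1] rack -26.523438449082313 -255.3681942983066
longb_bar [ 514.2 -259.7] rack 29.440754795875517 -247.7629690197526
longa_nose [ 459.9 -202.1] rack -24.094798440748423 -189.34808474801616
longa_bar [ 512.8 -197. ] rack 28.894400037197087 -184.9687835439738
stray_nose [459.1 -91.2] rack -23.3772969189394 -78.46820579262746
stray_bar [510.1 -83.8] rack 27.694522482239552 -71.79933816859541
mate_nose [454.1 177.2] rack -24.728697126347075 189.97660117711314
mate_bar [511.5 178.4] rack 32.7153461081671 190.34416373430992
rail2in [468.8  18.6] rack -12.151574524570423 31.179548483182476
plate [455.6 280.4] rack -21.791552339036883 293.07625049768217
rail1out [ 476.6 -289.6] rack -8.49691462977343 -277.06777922734085
```

Emit:
send_rows --increments '[{"translation": [0,0,-50],"twist": [0,0,0.1],"hand": 0},{"translation": [30,-25,-90],"twist": [0,0,0.2],"hand": 0},{"translation": [70,-60,-118],"twist": [0,0,0.3],"hand": 0},{"translation": [110,-94,-118],"twist": [0,0,0.429],"hand": 0},{"translation": [150,-128,-118],"twist": [0,0,0.429],"hand": 0},{"translation": [190,-162,-118],"twist": [0,0,0.429],"hand": 0},{"translation": [228,-195,-118],"twist": [0,0,0.429],"hand": 0},{"translation": [266,-227,-118],"twist": [0,0,0.429],"hand": 0},{"translation": [304,-259,-118],"twist": [0,0,0.429],"hand": 0},{"translation": [342,-291,-118],"twist": [0,0,0.429],"hand": 0},{"translation": [375,-319,-118],"twist": [0,0,0.429],"hand": 0},{"translation": [397,-338,-118],"twist": [0,0,0.429],"hand": 0}]' --squeeze 25

```text
t: 1.35
ee_pos: [482.1, -86.9, 340.7]
ee_rot: [[1.0, 0.014, 0.0], [0.014, -1.0, 0.0], [0.0, -0.0, -1.0]]
force: [0.1, -0.1, -0.1]
grip_width: 87.8
grip_force: 0.0
```

```bash
python3 - <<'E'
from workcell import env,snapshot
import pickle
from h import *
o=env.observe();s=snapshot("wrist");s=wcam(s,o);pickle.dump((o,s),open("w1.pkl","wb"))
print(o["ee_pos"],o["ee_rot"],o["qd"],o["t"]);cv2.imwrite("pics/w1.png",s["frame"][:,:,::-1])
E
```

```text
[482.12673411 -86.85664171 340.70075367] [[ 9.99895303e-01  1.44690420e-02  1.70723680e-04]
 [ 1.44690281e-02 -9.99895315e-01  8.19586344e-05]
 [ 1.71891671e-04 -7.94798479e-05 -9.99999982e-01]] [ 0.86848663  0.15016844 -0.16806042 -0.00720987  0.01378521  0.85841388] 1.35
```

View pics/w1.png

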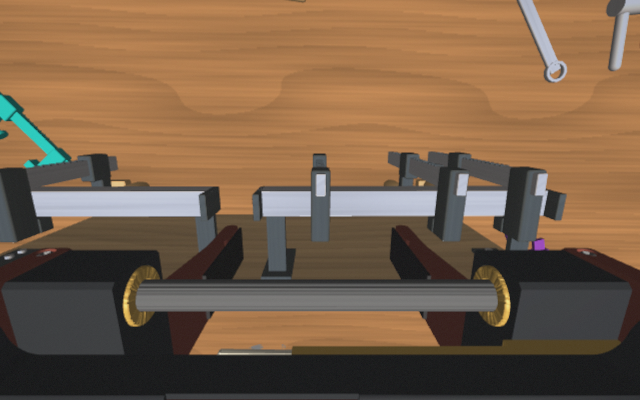

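Emit:
send_rows --increments '[{"translation": [0,0,0],"twist": [0,0,0],"hand": 0},{"translation": [0,0,0],"twist": [0,0,0],"hand": 0},{"translation": [0,0,0],"twist": [0,0,0],"hand": 0}]'

```text
t: 1.7
ee_pos: [481.2, -90.2, 340.5]
ee_rot: [[1.0, 0.012, -0.0], [0.012, -1.0, -0.0], [-0.0, 0.0, -1.0]]
force: [0.5, -0.5, 0.7]
grip_width: 87.8
grip_force: 0.0
```

```bash
python3 - <<'E'
from workcell import env,snapshot
import pickle
from h import *
np.set_printoptions(precision=4,suppress=True)
o=env.observe();s=snapshot("wrist");s=wcam(s,o);pickle.dump((o,s),open("w1.pkl","wb"))
print(o["ee_pos"],o["ee_rot"],o["qd"],o["t"])
print(proj(s,o["ee_pos"]))
a=s["frame"][100:300,180:580,::-1];cv2.imwrite("pics/w2.png",cv2.resize(a,None,fx=2,fy=2,interpolation=cv2.INTER_CUBIC))
E
```

```text
[481.2047 -90.1769 340.5327] [[ 0.9999  0.0124 -0.0005]
 [ 0.0124 -0.9999 -0.0002]
 [-0.0005  0.0002 -1.    ]] [-0.0075 -0.0007 -0.0009  0.0006 -0.0017  0.003 ] 1.7
[315.4998 244.303 ]
```

View pics/w2.png

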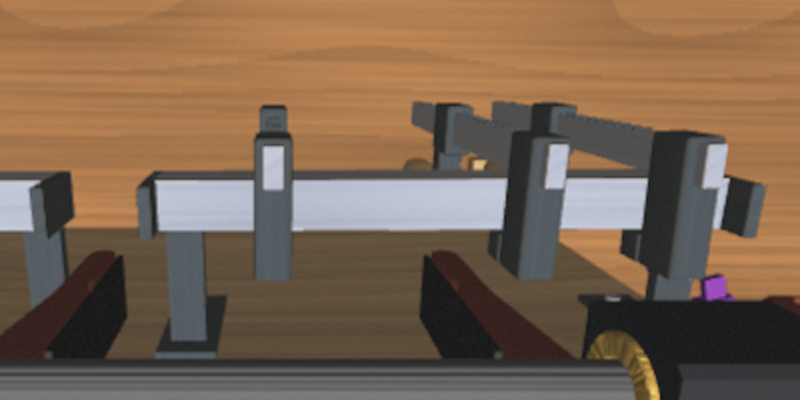

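```bash
python3 - <<'E'
import pickle
from h import *
np.set_printoptions(precision=1,suppress=True)
o,s=pickle.load(open("w1.pkl","rb"))
f=lambda x,y,z:ray(s,(180+x/2-.25,100+y/2-.25),z)
for n,p in dict(noseL=(255,279,269),noseR=(291,279,269),silverL=(263,146,275),silverR=(284,146,275),silverB=(273,190,275),midL=(255,205,269),midR=(292,205,269),railF_a=(220,178,245),railB_a=(220,230,245),railF=(400,176,245),railB=(400,230,245),lug1face=(155,180,259),lug2face_in=(33,185,259),lug2out=(72,172,259),la_L=(514,279,269),la_R=(553,279,269),rail1outfaceL=(726,175,259)).items(): print(n,f(*p))
E
```

```text
noseL [455.8 -83.3 269. ]
noseR [456.  -98.6 269. ]
silverL [513.8 -86.2 275. ]
silverR [513.9 -94.5 275. ]
silverB [496.2 -90.4 275. ]
midL [488.3 -83.1 269. ]
midR [488.5 -98.3 269. ]
railF_a [494.4 -66.6 245. ]
railB_a [470.  -66.4 245. ]
railF [ 496.4 -147.4  245. ]
railB [ 471.1 -149.1  245. ]
lug1face [496.2 -40.2 259. ]
lug2face_in [493.3  11.9 259. ]
lug2out [499.2  -5.1 259. ]
la_L [ 457.3 -193.6  269. ]
la_R [ 457.5 -210.2  269. ]
rail1outfaceL [ 501.6 -282.5  259. ]
```

Emit:
send_rows --increments '[{"translation": [3,1,20],"twist": [0,0,0],"hand": 120},{"translation": [3,1,40],"twist": [0,0,0],"hand": 120},{"translation": [3,1,55],"twist": [0,0,0],"hand": 120},{"translation": [3,1,65],"twist": [0,0,0],"hand": 120},{"translation": [3,1,75],"twist": [0,0,0],"hand": 120},{"translation": [3,1,82],"twist": [0,0,0],"hand": 120},{"translation": [3,1,86],"twist": [0,0,0],"hand": 120},{"translation": [3,1,88],"twist": [0,0,0],"hand": 120},{"translation": [3,1,88],"twist": [0,0,0],"hand": 120}]'

```text
t: 2.65
ee_pos: [484.8, -90.2, 252.8]
ee_rot: [[1.0, 0.014, 0.0], [0.014, -1.0, -0.0], [0.0, 0.0, -1.0]]
force: [0.6, -0.6, -0.8]
grip_width: 46.2
grip_force: 0.0
```

```bash
python3 - <<'E'
from workcell import env,snapshot
import pickle
from h import *
np.set_printoptions(precision=4,suppress=True)
o=env.observe();s=snapshot("wrist");s=wcam(s,o);pickle.dump((o,s),open("w3.pkl","wb"))
print(o["ee_pos"],o["grip_width"],o["force"])
cv2.imwrite("pics/w3.png",s["frame"][:,:,::-1])
E
```

```text
[484.8315 -90.152  252.7731] 46.194334552697995 [ 0.5597 -0.6159 -0.7928]
```

View pics/w3.png

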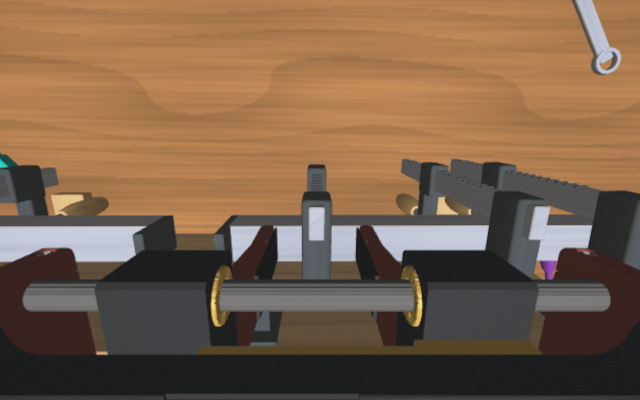

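Emit:
send_rows --increments '[{"translation": [0,0,0],"twist": [0,0,0],"hand": 180},{"translation": [0,0,0],"twist": [0,0,0],"hand": 200},{"translation": [0,0,0],"twist": [0,0,0],"hand": 230},{"translation": [0,0,0],"twist": [0,0,0],"hand": 255},{"translation": [0,0,0],"twist": [0,0,0],"hand": 255},{"translation": [0,0,0],"twist": [0,0,0],"hand": 255}]' --squeeze 25

```text
t: 3.3
ee_pos: [484.8, -90.2, 252.8]
ee_rot: [[1.0, 0.014, 0.0], [0.014, -1.0, 0.0], [0.0, -0.0, -1.0]]
force: [-0.3, -0.4, 1.6]
grip_width: 15.6
grip_force: 25.0
```

Emit:
send_rows --increments '[{"translation": [0,0,-2],"twist": [0,0,0],"hand": 255},{"translation": [0,0,-5],"twist": [0,0,0],"hand": 255},{"translation": [0,0,-10],"twist": [0,0,0],"hand": 255},{"translation": [0,0,-18],"twist": [0,0,0],"hand": 255},{"translation": [0,0,-28],"twist": [0,0,0],"hand": 255},{"translation": [0,0,-38],"twist": [0,0,0],"hand": 255},{"translation": [0,0,-45],"twist": [0,0,0],"hand": 255},{"translation": [0,0,-45],"twist": [0,0,0],"hand": 255},{"translation": [0,0,-45],"twist": [0,0,0],"hand": 255}]'

```text
t: 4.2
ee_pos: [484.7, -90.1, 297.8]
ee_rot: [[1.0, 0.014, 0.0], [0.014, -1.0, -0.0], [0.0, 0.0, -1.0]]
force: [-0.3, -0.4, -3.8]
grip_width: 15.8
grip_force: 25.0
```

```bash
python3 - <<'E'
from workcell import env,snapshot
import pickle
from h import *
np.set_printoptions(precision=4,suppress=True)
o=env.observe();s=snapshot("wrist");s=wcam(s,o);pickle.dump((o,s),open("w4.pkl","wb"))
d=snapshot("side")
print(o["ee_pos"],o["grip_width"],o["force"],o["moment"])
b=s["frame"][100:300,:400];c=d["frame"][100:270,170:400]
c=cv2.resize(c,(400,296));b=cv2.resize(b,(400,200))
cv2.imwrite("pics/w4.png",np.vstack([b,c])[:,:,::-1])
E
```

```text
[484.6933 -90.136  297.7933] 15.750564330822629 [-0.322  -0.3642 -3.8025] [ 0.0893 -0.0068  0.022 ]
```

View pics/w4.png

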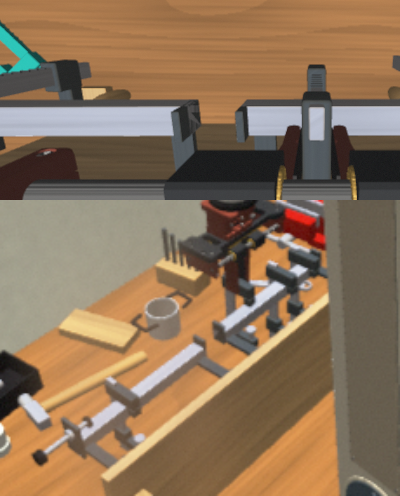

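Emit:
send_rows --increments '[{"translation": [0,0,10],"twist": [0,0,0],"hand": 255},{"translation": [0,0,18],"twist": [0,0,0],"hand": 255},{"translation": [0,0,20],"twist": [0,0,0],"hand": 255},{"translation": [6,0,20],"twist": [0,0,0],"hand": 255},{"translation": [18,0,20],"twist": [0,0,0],"hand": 255},{"translation": [34,0,20],"twist": [0,0,0],"hand": 255},{"translation": [50,0,20],"twist": [0,0,0],"hand": 255},{"translation": [62,0,20],"twist": [0,0,0],"hand": 255},{"translation": [70,0,20],"twist": [0,0,0],"hand": 255},{"translation": [74,-5,20],"twist": [0,0,0],"hand": 255},{"translation": [75,-15,20],"twist": [0,0,0],"hand": 255}]'

```text
t: 5.4
ee_pos: [559.7, -73.9, 277.5]
ee_rot: [[1.0, 0.013, -0.0], [0.013, -1.0, 0.0], [-0.0, -0.0, -1.0]]
force: [0.3, -0.1, -2.1]
grip_width: 15.7
grip_force: 25.0
```

Emit:
send_rows --increments '[{"translation": [0,-20,0],"twist": [0,0,0],"hand": 255},{"translation": [0,-40,0],"twist": [0,0,0],"hand": 255},{"translation": [0,-60,0],"twist": [0,0,0],"hand": 255},{"translation": [0,-80,0],"twist": [0,0,0],"hand": 255},{"translation": [0,-100,0],"twist": [0,0,0],"hand": 255},{"translation": [0,-118,0],"twist": [0,0,0],"hand": 255},{"translation": [0,-134,0],"twist": [0,0,0],"hand": 255},{"translation": [0,-148,0],"twist": [0,0,0],"hand": 255},{"translation": [0,-155,0],"twist": [0,0,0],"hand": 255},{"translation": [0,-158,0],"twist": [0,0,0],"hand": 255},{"translation": [0,-158,0],"twist": [0,0,0],"hand": 255},{"translation": [0,-158,0],"twist": [0,0,0],"hand": 255}]'

```text
t: 6.6
ee_pos: [557.3, 83.4, 277.6]
ee_rot: [[1.0, 0.013, -0.0], [0.013, -1.0, -0.0], [-0.0, 0.0, -1.0]]
force: [-0.2, 0.1, -3.7]
grip_width: 15.4
grip_force: 25.0
```

```bash
python3 - <<'E'
from workcell import env,snapshot
import pickle
from h import *
np.set_printoptions(precision=4,suppress=True)
o=env.observe();s=snapshot("wrist");s=wcam(s,o);pickle.dump((o,s),open("w5.pkl","wb"))
print(o["ee_pos"],o["grip_width"],o["force"],o["moment"])
a=s["frame"][120:300,120:520,::-1];cv2.imwrite("pics/w5.png",cv2.resize(a,None,fx=2,fy=2,interpolation=cv2.INTER_CUBIC))
E
```

```text
[557.3123  83.3991 277.6047] 15.441336413104352 [-0.2351  0.0675 -3.6769] [ 0.095   0.0523 -0.0296]
```

View pics/w5.png

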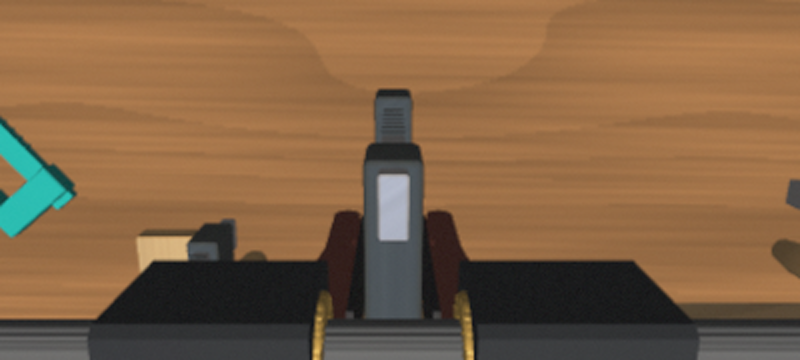

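```bash
python3 - <<'E'
import pickle
from h import *
np.set_printoptions(precision=1,suppress=True)
def mark(fn,z,box):
    o,s=pickle.load(open(fn,"rb"));f=s["frame"];u0,u1,v0,v1=box
    g=f[v0:v1,u0:u1].min(2)>150
    n,l,st,c=cv2.connectedComponentsWithStats(g.astype(np.uint8));k=1+st[1:,4].argmax();x,y,w,h,a=st[k]
    print(fn,st[k]+[u0,v0,0,0,0],"front",ray(s,(u0+x+w/2-.5,v0+y-.5),z)-o["ee_pos"],"back",ray(s,(u0+x+w/2-.5,v0+y+h-.5),z)-o["ee_pos"])
mark("w3.pkl",275,(304,330,195,250)); mark("w5.pkl",299.8,(304,330,195,250))
# rail edges in w3 & w4: brightness profile in columns
for fn,cols in (("w3.pkl",(60,100,130,250,440,460)),("w4.pkl",(20,60,120,255,270))):
    o,s=pickle.load(open(fn,"rb"));g=s["frame"].min(2).astype(int)
    for c in cols:
        r=np.where(g[190:280,c]>150)[0]+190
        if len(r): print(fn,c,r[0],r[-1],ray(s,(c,r[0]-.5),245),ray(s,(c,r[-1]+.5),245))
E
```

```text
w3.pkl [309 207  16  33 501] front [29.4 -0.2 22.2] back [11.9 -0.4 22.2]
w5.pkl [309 208  15  32 457] front [28.9  0.1 22.2] back [11.9 -0.2 22.2]
w3.pkl 60 226 246 [491.6  66.5 245. ] [477.7  69.2 245. ]
w3.pkl 100 226 261 [491.9  41.9 245. ] [467.9  46.  245. ]
w3.pkl 130 226 257 [492.2  23.6 245. ] [470.9  26.6 245. ]
w3.pkl 250 226 244 [493.3 -49.9 245. ] [480.8 -49.4 245. ]
w3.pkl 440 226 249 [ 495.1 -166.2  245. ] [ 479.3 -168.   245. ]
w3.pkl 460 226 249 [ 495.2 -178.4  245. ] [ 479.5 -180.5  245. ]
w4.pkl 20 207 235 [490.2 135.3 245. ] [466.6 140.8 245. ]
w4.pkl 60 207 235 [490.6 104.8 245. ] [467.  109.5 245. ]
w4.pkl 120 207 235 [491.3  59.1 245. ] [467.7  62.6 245. ]
w4.pkl 255 206 234 [493.6 -43.8 245. ] [470.1 -43.  245. ]
w4.pkl 270 206 234 [493.8 -55.2 245. ] [470.3 -54.7 245. ]
```

Emit:
send_rows --increments '[{"translation": [-10,0,0],"twist": [0,0,0],"hand": 255},{"translation": [-26,0,0],"twist": [0,0,0],"hand": 255},{"translation": [-42,0,0],"twist": [0,0,0],"hand": 255},{"translation": [-56,0,0],"twist": [0,0,0],"hand": 255},{"translation": [-66,0,0],"twist": [0,0,0],"hand": 255},{"translation": [-72,0,0],"twist": [0,0,0],"hand": 255},{"translation": [-75,0,0],"twist": [0,0,0],"hand": 255},{"translation": [-75,0,0],"twist": [0,0,0],"hand": 255},{"translation": [-75,0,0],"twist": [0,0,0],"hand": 255}]'

```text
t: 7.55
ee_pos: [482.8, 82.9, 277.8]
ee_rot: [[1.0, 0.014, 0.001], [0.014, -1.0, 0.0], [0.001, -0.0, -1.0]]
force: [0.4, -0.8, -4.2]
grip_width: 15.7
grip_force: 25.0
```

```bash
python3 - <<'E'
from workcell import env,snapshot
import pickle
from h import *
np.set_printoptions(precision=1,suppress=True)
o=env.observe();s=snapshot("wrist");s=wcam(s,o);pickle.dump((o,s),open("w6.pkl","wb"))
print(o["ee_pos"],o["grip_width"],o["force"],o["moment"])
cv2.imwrite("pics/w6.png",s["frame"][:,:,::-1])
g=s["frame"].min(2).astype(int)
for c in range(100,560,20):
    r=np.where(g[150:290,c]>150)[0]+150
    if len(r): print(c,r[0],r[-1],len(r),ray(s,(c,r[0]-.5),245),ray(s,(c,r[-1]+.5),245))
E
```

```text
[482.8  82.9 277.8] 15.74817054710706 [ 0.4 -0.8 -4.2] [ 0.1  0.  -0. ]
100 216 246 31 [488.4 233.2 245. ] [465.1 237.1 245. ]
120 216 246 31 [488.6 219.2 245. ] [465.3 222.7 245. ]
140 216 246 31 [488.8 205.3 245. ] [465.5 208.4 245. ]
160 198 225 28 [501.9 189.9 245. ] [481.6 192.2 245. ]
200 216 246 31 [489.4 163.5 245. ] [466.2 165.4 245. ]
220 215 246 32 [490.3 149.5 245. ] [466.4 151.1 245. ]
240 215 246 32 [490.5 135.6 245. ] [466.6 136.8 245. ]
260 215 246 32 [490.7 121.7 245. ] [466.8 122.5 245. ]
280 215 245 31 [491.  107.8 245. ] [467.8 108.2 245. ]
300 215 226 12 [491.2  93.9 245. ] [482.4  93.9 245. ]
320 207 239 33 [497.1  80.1 245. ] [472.8  79.7 245. ]
340 215 224 10 [491.6  66.1 245. ] [484.3  65.8 245. ]
360 215 245 31 [491.8  52.2 245. ] [468.7  51.  245. ]
380 215 245 31 [492.   38.3 245. ] [468.9  36.7 245. ]
400 215 245 31 [492.2  24.4 245. ] [469.1  22.4 245. ]
500 215 245 26 [493.2 -45.1 245. ] [470.2 -49.  245. ]
520 215 245 31 [493.4 -59.  245. ] [470.4 -63.3 245. ]
540 215 245 31 [493.6 -72.8 245. ] [470.6 -77.5 245. ]
```

View pics/w6.png

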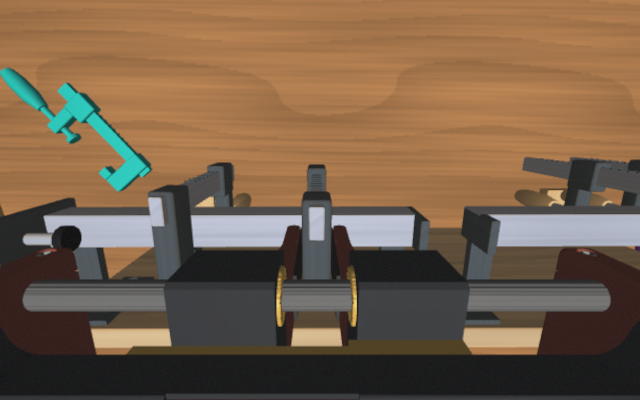

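Emit:
send_rows --increments '[{"translation": [-0.8,0,5],"twist": [0,0,0],"hand": 255},{"translation": [-0.8,0,10],"twist": [0,0,0],"hand": 255},{"translation": [-0.8,0,14],"twist": [0,0,0],"hand": 255},{"translation": [-0.8,0,17],"twist": [0,0,0],"hand": 255},{"translation": [-0.8,0,19],"twist": [0,0,0],"hand": 255},{"translation": [-0.8,0,20.5],"twist": [0,0,0],"hand": 255},{"translation": [-0.8,0,21.5],"twist": [0,0,0],"hand": 255},{"translation": [-0.8,0,22.5],"twist": [0,0,0],"hand": 255},{"translation": [-0.8,0,22.5],"twist": [0,0,0],"hand": 255}]'

```text
t: 8.5
ee_pos: [481.5, 82.8, 255.1]
ee_rot: [[1.0, 0.014, -0.0], [0.014, -1.0, 0.0], [-0.0, -0.0, -1.0]]
force: [-0.8, -0.4, -4.1]
grip_width: 15.7
grip_force: 25.0
```

Emit:
send_rows --increments '[{"translation": [0,0,0.5],"twist": [0,0,0],"hand": 255},{"translation": [0,0,1],"twist": [0,0,0],"hand": 255},{"translation": [0,0,1.4],"twist": [0,0,0],"hand": 255},{"translation": [0,0,1.8],"twist": [0,0,0],"hand": 255},{"translation": [0,0,1.8],"twist": [0,0,0],"hand": 255}]'

```text
t: 9.0
ee_pos: [481.5, 82.8, 253.3]
ee_rot: [[1.0, 0.014, -0.0], [0.014, -1.0, -0.0], [-0.0, 0.0, -1.0]]
force: [0.1, -0.2, -2.9]
grip_width: 15.7
grip_force: 25.0
```

Emit:
send_rows --increments '[{"translation": [0,0,0.2],"twist": [0,0,0],"hand": 255},{"translation": [0,0,0.4],"twist": [0,0,0],"hand": 255},{"translation": [0,0,0.5],"twist": [0,0,0],"hand": 255},{"translation": [0,0,0.5],"twist": [0,0,0],"hand": 255}]'

```text
t: 9.4
ee_pos: [481.5, 82.8, 252.9]
ee_rot: [[1.0, 0.014, -0.0], [0.014, -1.0, -0.0], [-0.0, 0.0, -1.0]]
force: [-0.1, -0.5, -3.9]
grip_width: 15.8
grip_force: 25.0
```

Emit:
send_rows --increments '[{"translation": [0,0,0.3],"twist": [0,0,0],"hand": 255},{"translation": [0,0,0.5],"twist": [0,0,0],"hand": 255},{"translation": [0,0,0.5],"twist": [0,0,0],"hand": 255}]'

```text
t: 9.7
ee_pos: [481.7, 82.9, 252.8]
ee_rot: [[1.0, 0.014, 0.0], [0.014, -1.0, 0.0], [0.0, -0.0, -1.0]]
force: [-2.2, -0.3, 2.9]
grip_width: 15.8
grip_force: 25.0
```

Emit:
send_rows --increments '[{"translation": [0,0,0.2],"twist": [0,0,0],"hand": 255},{"translation": [0,0,0.3],"twist": [0,0,0],"hand": 255},{"translation": [0,0,0.3],"twist": [0,0,0],"hand": 255}]'

```text
t: 10.0
ee_pos: [481.7, 82.9, 252.8]
ee_rot: [[1.0, 0.014, 0.001], [0.014, -1.0, 0.0], [0.001, -0.0, -1.0]]
force: [-3.6, 0.7, 5.5]
grip_width: 15.7
grip_force: 25.0
```

Emit:
send_rows --increments '[{"translation": [0,0,-0.6],"twist": [0,0,0],"hand": 255},{"translation": [0,0,-0.6],"twist": [0,0,0],"hand": 255},{"translation": [0,0,-0.6],"twist": [0,0,0],"hand": 190},{"translation": [0,0,-0.6],"twist": [0,0,0],"hand": 150},{"translation": [0,0,-0.6],"twist": [0,0,0],"hand": 140},{"translation": [0,0,-0.6],"twist": [0,0,0],"hand": 140},{"translation": [0,0,-5],"twist": [0,0,0],"hand": 140},{"translation": [0,0,-18],"twist": [0,0,0],"hand": 140},{"translation": [0,0,-34],"twist": [0,0,0],"hand": 140},{"translation": [0,15,-46],"twist": [0,0,0],"hand": 180},{"translation": [0,35,-46],"twist": [0,0,0],"hand": 255},{"translation": [0,35,-46],"twist": [0,0,0],"hand": 255}]'

```text
t: 11.2
ee_pos: [482.5, 46.6, 299.6]
ee_rot: [[1.0, 0.012, 0.002], [0.012, -1.0, -0.0], [0.002, 0.0, -1.0]]
force: [0.2, 0.2, 0.0]
grip_width: 19.2
grip_force: 0.0
```

```bash
python3 - <<'E'
from workcell import env,snapshot
import pickle
from h import *
np.set_printoptions(precision=2,suppress=True)
o=env.observe();s=snapshot("wrist");s=wcam(s,o);pickle.dump((o,s),open("w7.pkl","wb"))
print(o["ee_pos"],o["grip_width"],o["force"],o["qd"])
cv2.imwrite("pics/w7.png",s["frame"][:,:,::-1])
m=(s["frame"].min(2)>150).astype(np.uint8)
n,l,st,c=cv2.connectedComponentsWithStats(m)
for x in st[1:]:
    if x[4]>80:print(x, ray(s,(x[0]+x[2]/2-.5,x[1]-.5),275),ray(s,(x[0]+x[2]/2-.5,x[1]+x[3]-.5),275))
E
```

```text
[482.52  46.61 299.6 ] 19.220772037197765 [0.23 0.23 0.01] [ 0.03  0.01  0.01  0.02 -0.01  0.04]
[  23  189  103   47 2332] [509.14 204.42 275.  ] [476.5  210.58 275.  ]
[256 189  12  26 288] [510.76  82.22 275.  ] [493.08  82.79 275.  ]
[ 426  205  206   29 5704] [502.31 -93.7  275.  ] [482.05 -97.56 275.  ]
[ 156  206   98   29 2763] [498.79 120.28 275.  ] [478.4  121.91 275.  ]
[ 280  206   78   29 1912] [499.79  44.91 275.  ] [479.43  44.61 275.  ]
[  2 224  25   8 188] [484.55 249.29 275.  ] [478.84 250.65 275.  ]
```

View pics/w7.png

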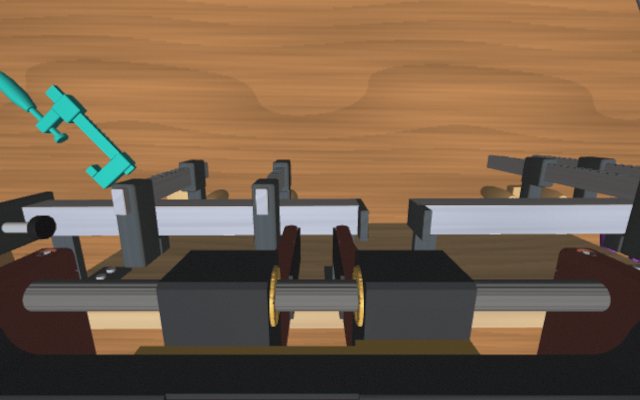

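Emit:
send_rows --increments '[{"translation": [0,0,0],"twist": [0,0,0],"hand": 255},{"translation": [0,0,10],"twist": [0,0,0],"hand": 255},{"translation": [0,0,26],"twist": [0,0,0],"hand": 255},{"translation": [0,0,38],"twist": [0,0,0],"hand": 255},{"translation": [0,0,44],"twist": [0,0,0],"hand": 255},{"translation": [0,0,47],"twist": [0,0,0],"hand": 255},{"translation": [0,-5,47],"twist": [0,0,0],"hand": 255},{"translation": [0,-8,47],"twist": [0,0,0],"hand": 255}]'

```text
t: 12.05
ee_pos: [482.2, 56.3, 251.4]
ee_rot: [[1.0, 0.014, 0.001], [0.014, -1.0, 0.0], [0.001, -0.0, -1.0]]
force: [0.3, -0.1, 0.3]
grip_width: 0.7
grip_force: 0.0
```

Emit:
send_rows --increments '[{"translation": [0,-2,0],"twist": [0,0,0],"hand": 255},{"translation": [0,-4,0],"twist": [0,0,0],"hand": 255},{"translation": [0,-6,0],"twist": [0,0,0],"hand": 255},{"translation": [0,-8,0],"twist": [0,0,0],"hand": 255},{"translation": [0,-10,0],"twist": [0,0,0],"hand": 255},{"translation": [0,-12,0],"twist": [0,0,0],"hand": 255},{"translation": [0,-14,0],"twist": [0,0,0],"hand": 255},{"translation": [0,-16,0],"twist": [0,0,0],"hand": 255}]'

```text
t: 12.85
ee_pos: [481.7, 71.9, 251.1]
ee_rot: [[1.0, 0.014, -0.0], [0.014, -1.0, -0.0], [-0.0, 0.0, -1.0]]
force: [0.2, -1.5, 0.4]
grip_width: 0.1
grip_force: 0.6
```

```bash
cat >m.py <<'E'
from workcell import env,snapshot
from h import *
np.set_printoptions(precision=2,suppress=True)
o=env.observe();s=snapshot("wrist");s=wcam(s,o)
print(o["t"],o["ee_pos"],o["grip_width"],o["force"])
m=(s["frame"].min(2)>150).astype(np.uint8)
n,l,st,c=cv2.connectedComponentsWithStats(m)
for x in st[1:]:
    if x[4]>60:print(x, ray(s,(x[0]+x[2]/2-.5,x[1]-.5),275)[:2],ray(s,(x[0]+x[2]/2-.5,x[1]+x[3]-.5),275)[:2])
E
python3 m.py
```

```text
12.85 [481.68  71.88 251.08] 0.1408366152345562 [ 0.21 -1.46  0.44]
[   0  208  115   54 2830] [509.14 198.93] [480.22 204.8 ]
[274 208  16  33 495] [510.77  88.88] [493.49  89.13]
[ 498  225  142   36 4047] [504.1  -53.61] [484.7  -58.02]
[ 155  226  115   36 3443] [500.96 123.61] [481.41 125.04]
[ 333  226   78   24 1798] [502.13  44.23] [489.28  43.44]
```

Emit:
send_rows --increments '[{"translation": [0,-2.5,0],"twist": [0,0,0],"hand": 255},{"translation": [0,-5,0],"twist": [0,0,0],"hand": 255},{"translation": [0,-8,0],"twist": [0,0,0],"hand": 255},{"translation": [0,-11,0],"twist": [0,0,0],"hand": 255},{"translation": [0,-14,0],"twist": [0,0,0],"hand": 255},{"translation": [0,-17,0],"twist": [0,0,0],"hand": 255},{"translation": [0,-20,0],"twist": [0,0,0],"hand": 255},{"translation": [0,-23,0],"twist": [0,0,0],"hand": 255},{"translation": [0,-26,0],"twist": [0,0,0],"hand": 255},{"translation": [0,-29,0],"twist": [0,0,0],"hand": 255},{"translation": [0,-32,0],"twist": [0,0,0],"hand": 255},{"translation": [0,-35,0],"twist": [0,0,0],"hand": 255}]'

```text
t: 14.1
ee_pos: [481.2, 107.1, 251.1]
ee_rot: [[1.0, 0.014, 0.0], [0.014, -1.0, 0.0], [0.0, -0.0, -1.0]]
force: [-0.1, -0.4, -0.1]
grip_width: 0.5
grip_force: 0.5
```

Emit:
send_rows --increments '[{"translation": [0,-3,0],"twist": [0,0,0],"hand": 255},{"translation": [0,-6,0],"twist": [0,0,0],"hand": 255},{"translation": [0,-9,0],"twist": [0,0,0],"hand": 255},{"translation": [0,-12,0],"twist": [0,0,0],"hand": 255},{"translation": [0,-15,0],"twist": [0,0,0],"hand": 255},{"translation": [0,-18,0],"twist": [0,0,0],"hand": 255},{"translation": [0,-21,0],"twist": [0,0,0],"hand": 255},{"translation": [0,-23,0],"twist": [0,0,0],"hand": 255},{"translation": [0,-24,0],"twist": [0,0,0],"hand": 255},{"translation": [0,-25,0],"twist": [0,0,0],"hand": 255}]'

```text
t: 15.1
ee_pos: [480.9, 131.9, 251.1]
ee_rot: [[1.0, 0.014, 0.0], [0.014, -1.0, -0.0], [0.0, 0.0, -1.0]]
force: [0.6, -0.4, 0.4]
grip_width: 0.3
grip_force: 0.5
```

```bash
python3 m.py
```

```text
15.1 [480.86 131.88 251.11] 0.3424660997269611 [ 0.63 -0.37  0.38]
[217 208  17  33 483] [509.52 176.58] [492.22 177.65]
[274 208  16  33 490] [509.94 148.88] [492.65 149.13]
[  85  227  132   35 3706] [499.13 214.33] [480.09 216.7 ]
[254 227  16  23 330] [499.96 158.99] [487.6  159.38]
[ 333  226  177   35 5144] [501.67  79.6 ] [482.75  77.65]
[598 226  42  35 926] [503.14 -18.59] [484.28 -23.68]
[  0 251  21  10 186] [485.13 287.56] [479.56 288.91]
[ 74 251  24  11 212] [485.71 249.06] [479.59 250.16]
```

```bash
python3 - <<'E'
from workcell import env,snapshot
from h import *
o=env.observe();s=wcam(snapshot("wrist"),o)
g=s["frame"].min(2)
for r in (235,245,252,256,260): print(r,g[r,60:225:3])
for c in (90,100,110,120,130,140): print(c,ray(s,(c,256),258)[:2])
E
```

```text
235 [ 36  37  38  38  38  37  36  38  37 177 178 179 179 180 179 180 180 179
 179 179 180 180 180 181 180 181 182 182 180 180 180 182 181 182 182 183
 183 183 182 182 183 184 182 182 182 184 184 183 184 183 183 184  97 173
 181]
245 [ 38  38  38  36  37  38  37  37  36  98 177 178 177 172  32  30  30  23
  20  19  20  19  63 179 180 179 179 180 179 179 180 178 179 180 182 180
 181 182 181 181 181 182 181 181 182 181 180 181 181 182 182 182 160  81
  82]
252 [ 25  29  27  31  42 170 170 170 170 171 171 170 171  36  35  35  27  18
  18  17  19  19  20 177 178 177 177 178 177 177 178 177 177 178 178 178
 177 178 179 178 178 180 179 178 179 179 179 180 180 180 180 180 163  79
  40]
256 [ 30  28  30  31  29 151 174 174 175 175 175 176 174  34  37  37  29  20
  17  20  21  22  22 178 179 178 179 179 179 178 179 178 179 178 179 179
 179 180 180 179 180 180 179 179 180 180 180 179 180 179 180 180 168  42
  24]
260 [ 28  26  28  29  29 102 181 146 145 147 147 166 167  38  39  40  32  18
  18  24  22  19 114 178 178 176 176 177 176 177 177 177 177 177 176 175
 177 177 177 177 178 176 179 178 178 178 178 177 178 178 178 178  77  28
  25]
90 [474.59502    261.53507062]
100 [474.68141395 255.78089109]
110 [474.76780201 250.02710453]
120 [474.85418417 244.27371091]
130 [474.94056043 238.52071017]
140 [475.02693079 232.76810228]
```

Emit:
send_rows --increments '[{"translation": [0,-2,0],"twist": [0,0,0],"hand": 255},{"translation": [0,-4,0],"twist": [0,0,0],"hand": 255},{"translation": [0,-6,0],"twist": [0,0,0],"hand": 255},{"translation": [0,-8,0],"twist": [0,0,0],"hand": 255},{"translation": [0,-9.5,0],"twist": [0,0,0],"hand": 255},{"translation": [0,-11,0],"twist": [0,0,0],"hand": 255},{"translation": [0,-12.5,0],"twist": [0,0,0],"hand": 255},{"translation": [0,-14,0],"twist": [0,0,0],"hand": 255},{"translation": [0,-15.5,0],"twist": [0,0,0],"hand": 255},{"translation": [0,-17,0],"twist": [0,0,0],"hand": 255}]'

```text
t: 16.2
ee_pos: [480.6, 148.9, 251.1]
ee_rot: [[1.0, 0.014, 0.0], [0.014, -1.0, -0.0], [0.0, 0.0, -1.0]]
force: [0.6, -3.2, 1.6]
grip_width: 0.6
grip_force: 1.2
```

```bash
python3 m.py
```

```text
16.2 [480.64 148.88 251.13] 0.6155070671953604 [ 0.64 -3.22  1.61]
[242 208  16  33 483] [509.48 181.57] [492.19 182.29]
[274 208  15  33 484] [509.71 166.13] [492.42 166.39]
[ 113  227  126   35 3297] [499.1  218.87] [480.07 220.84]
[ 333  226  204   35 6063] [501.54  89.87] [482.62  87.71]
[  0 251  33  10 226] [484.96 301.52] [479.4  302.84]
[ 94 251  35  11 342] [485.69 253.08] [479.57 254.04]
```

Emit:
send_rows --increments '[{"translation": [0,-2,0],"twist": [0,0,0],"hand": 255},{"translation": [0,-4,0],"twist": [0,0,0],"hand": 255},{"translation": [0,-6,0],"twist": [0,0,0],"hand": 255},{"translation": [0,-8,0],"twist": [0,0,0],"hand": 255},{"translation": [0,-10,0],"twist": [0,0,0],"hand": 255},{"translation": [0,-12,0],"twist": [0,0,0],"hand": 255},{"translation": [0,-14,0],"twist": [0,0,0],"hand": 255},{"translation": [0,-16,0],"twist": [0,0,0],"hand": 255},{"translation": [0,-18,0],"twist": [0,0,0],"hand": 255},{"translation": [0,-20,0],"twist": [0,0,0],"hand": 255},{"translation": [0,-22,0],"twist": [0,0,0],"hand": 255},{"translation": [0,-24,0],"twist": [0,0,0],"hand": 255}]'

```text
t: 17.45
ee_pos: [480.2, 173.0, 251.1]
ee_rot: [[1.0, 0.014, -0.0], [0.014, -1.0, -0.0], [-0.0, 0.0, -1.0]]
force: [0.7, -2.0, 0.0]
grip_width: 0.3
grip_force: 1.1
```

Emit:
send_rows --increments '[{"translation": [0,-2,0],"twist": [0,0,0],"hand": 255},{"translation": [0,-4,0],"twist": [0,0,0],"hand": 255},{"translation": [0,-6,0],"twist": [0,0,0],"hand": 255},{"translation": [0,-8,0],"twist": [0,0,0],"hand": 255},{"translation": [0,-10,0],"twist": [0,0,0],"hand": 255},{"translation": [0,-12,0],"twist": [0,0,0],"hand": 255},{"translation": [0,-13.5,0],"twist": [0,0,0],"hand": 255},{"translation": [0,-15,0],"twist": [0,0,0],"hand": 255},{"translation": [0,-16,0],"twist": [0,0,0],"hand": 255},{"translation": [0,-17,0],"twist": [0,0,0],"hand": 255},{"translation": [0,-18,0],"twist": [0,0,0],"hand": 255}]'

```text
t: 18.55
ee_pos: [480.0, 190.9, 251.1]
ee_rot: [[1.0, 0.014, -0.0], [0.014, -1.0, 0.0], [-0.0, -0.0, -1.0]]
force: [-0.8, -2.5, 0.2]
grip_width: 0.3
grip_force: 1.1
```

```bash
python3 m.py
```

```text
18.55 [480.03 190.86 251.07] 0.26491695348860256 [-0.84 -2.48  0.16]
[ 2 83 12 15 94] [564.69 328.12] [558.39 329.66]
[241 208  17  33 481] [508.89 223.77] [491.6 224.5]
[273 208  16  33 489] [509.12 208.34] [491.83 208.61]
[ 182  227   57   23 1006] [498.77 243.62] [486.41 244.55]
[ 333  226  274   35 7887] [501.21 114.47] [482.3  111.75]
[ 74 251  65  10 632] [485.07 297.57] [479.51 298.47]
[169 251  37  11 372] [485.68 256.3 ] [479.58 256.87]
```

Emit:
send_rows --increments '[{"translation": [0,-0.5,0],"twist": [0,0,0],"hand": 255},{"translation": [0,-1,0],"twist": [0,0,0],"hand": 255},{"translation": [0,-1.5,0],"twist": [0,0,0],"hand": 255},{"translation": [0,-2,0],"twist": [0,0,0],"hand": 255},{"translation": [0,-2.5,0],"twist": [0,0,0],"hand": 255},{"translation": [0,-3,0],"twist": [0,0,0],"hand": 255},{"translation": [0,-3.5,0],"twist": [0,0,0],"hand": 255},{"translation": [0,-4,0],"twist": [0,0,0],"hand": 255}]'

```text
t: 19.4
ee_pos: [480.0, 194.8, 251.1]
ee_rot: [[1.0, 0.014, 0.0], [0.014, -1.0, -0.0], [0.0, 0.0, -1.0]]
force: [0.1, -2.1, 1.2]
grip_width: 0.6
grip_force: 1.1
```

Emit:
send_rows --increments '[{"translation": [0,-0.4,0],"twist": [0,0,0],"hand": 255},{"translation": [0,-0.7,0],"twist": [0,0,0],"hand": 255},{"translation": [0,-1,0],"twist": [0,0,0],"hand": 255}]'

```text
t: 19.7
ee_pos: [480.0, 195.8, 251.1]
ee_rot: [[1.0, 0.014, 0.0], [0.014, -1.0, -0.0], [0.0, 0.0, -1.0]]
force: [0.1, -2.3, 0.2]
grip_width: 0.7
grip_force: 1.1
```

Emit:
send_rows --increments '[{"translation": [0,-0.3,0],"twist": [0,0,0],"hand": 255},{"translation": [0,-0.6,0],"twist": [0,0,0],"hand": 255},{"translation": [0,-0.8,0],"twist": [0,0,0],"hand": 255}]'

```text
t: 20.0
ee_pos: [480.0, 196.6, 251.1]
ee_rot: [[1.0, 0.014, 0.0], [0.014, -1.0, 0.0], [0.0, 0.0, -1.0]]
force: [-0.2, -1.8, 0.9]
grip_width: 0.4
grip_force: 1.1
```

Emit:
send_rows --increments '[{"translation": [0,-0.3,0],"twist": [0,0,0],"hand": 255},{"translation": [0,-0.6,0],"twist": [0,0,0],"hand": 255}]'

```text
t: 20.2
ee_pos: [479.9, 197.2, 251.1]
ee_rot: [[1.0, 0.014, -0.0], [0.014, -1.0, 0.0], [-0.0, -0.0, -1.0]]
force: [-0.6, -2.3, 1.0]
grip_width: 0.3
grip_force: 1.1
```

Emit:
send_rows --increments '[{"translation": [0,-0.3,0],"twist": [0,0,0],"hand": 255},{"translation": [0,-0.6,0],"twist": [0,0,0],"hand": 255}]'

```text
t: 20.4
ee_pos: [480.0, 197.8, 251.1]
ee_rot: [[1.0, 0.014, 0.0], [0.014, -1.0, 0.0], [0.0, -0.0, -1.0]]
force: [0.1, -3.0, 0.2]
grip_width: 0.4
grip_force: 1.1
```

Emit:
send_rows --increments '[{"translation": [0,-0.3,0],"twist": [0,0,0],"hand": 255},{"translation": [0,-0.5,0],"twist": [0,0,0],"hand": 255}]'

```text
t: 20.6
ee_pos: [479.9, 198.3, 251.1]
ee_rot: [[1.0, 0.014, -0.0], [0.014, -1.0, 0.0], [-0.0, -0.0, -1.0]]
force: [0.1, -1.8, 1.9]
grip_width: 0.6
grip_force: 1.1
```

Emit:
send_rows --increments '[{"translation": [0,-0.3,0],"twist": [0,0,0],"hand": 255},{"translation": [0,-0.5,0],"twist": [0,0,0],"hand": 255}]'

```text
t: 20.8
ee_pos: [479.9, 198.8, 251.1]
ee_rot: [[1.0, 0.014, 0.0], [0.014, -1.0, -0.0], [0.0, 0.0, -1.0]]
force: [0.7, -2.0, 0.9]
grip_width: 0.5
grip_force: 1.1
```

Emit:
send_rows --increments '[{"translation": [0,-0.3,0],"twist": [0,0,0],"hand": 255},{"translation": [0,-0.5,0],"twist": [0,0,0],"hand": 255}]'

```text
t: 21.0
ee_pos: [479.9, 199.3, 251.1]
ee_rot: [[1.0, 0.014, 0.0], [0.014, -1.0, 0.0], [0.0, -0.0, -1.0]]
force: [0.8, -2.0, 0.9]
grip_width: 0.1
grip_force: 1.1
```

Emit:
send_rows --increments '[{"translation": [0,-0.3,0],"twist": [0,0,0],"hand": 255},{"translation": [0,-0.5,0],"twist": [0,0,0],"hand": 255}]'

```text
t: 21.2
ee_pos: [479.9, 199.8, 251.1]
ee_rot: [[1.0, 0.014, 0.0], [0.014, -1.0, 0.0], [0.0, -0.0, -1.0]]
force: [-0.4, -2.5, 0.9]
grip_width: 0.5
grip_force: 1.1
```

Emit:
send_rows --increments '[{"translation": [0,-0.3,0],"twist": [0,0,0],"hand": 255},{"translation": [0,-0.5,0],"twist": [0,0,0],"hand": 255}]'

```text
t: 21.4
ee_pos: [479.9, 200.3, 251.1]
ee_rot: [[1.0, 0.014, 0.0], [0.014, -1.0, 0.0], [0.0, -0.0, -1.0]]
force: [-0.3, -2.7, 1.1]
grip_width: 0.3
grip_force: 1.1
```

```bash
python3 m.py
```

```text
21.4 [479.91 200.35 251.09] 0.3472223706706621 [-0.27 -2.72  1.14]
[ 9 83 12 15 93] [564.61 334.55] [558.31 336.06]
[241 208  17  33 478] [508.76 233.27] [491.47 233.99]
[273 208  16  33 488] [508.99 217.83] [491.7 218.1]
[197 227  42  20 687] [498.69 249.38] [487.97 250.11]
[ 333  226  289   35 8266] [501.14 120.21] [482.24 117.38]
[ 85 251  73  10 716] [485.04 299.43] [479.49 300.26]
[186 251  35  11 331] [485.67 257.65] [479.56 258.14]
```

Emit:
send_rows --increments '[{"translation": [0,-0.3,0],"twist": [0,0,0],"hand": 255},{"translation": [0,-0.6,0],"twist": [0,0,0],"hand": 255}]'

```text
t: 21.65
ee_pos: [479.9, 200.9, 251.1]
ee_rot: [[1.0, 0.014, -0.0], [0.014, -1.0, -0.0], [-0.0, 0.0, -1.0]]
force: [0.1, -2.4, 1.4]
grip_width: 0.2
grip_force: 1.1
```

Emit:
send_rows --increments '[{"translation": [0,-0.3,0],"twist": [0,0,0],"hand": 255},{"translation": [0,-0.5,0],"twist": [0,0,0],"hand": 255}]'

```text
t: 21.85
ee_pos: [479.9, 201.5, 251.1]
ee_rot: [[1.0, 0.014, -0.0], [0.014, -1.0, 0.0], [-0.0, -0.0, -1.0]]
force: [0.0, -2.3, 0.7]
grip_width: 0.4
grip_force: 1.1
```

```bash
python3 - <<'E'
from workcell import env,snapshot
from h import *
o=env.observe();s=wcam(snapshot("wrist"),o)
g=s["frame"].min(2)
for r in (240,246,252,256): print(r,g[r,205:300:2])
for c in (220,230,240,250): print(c,ray(s,(c,256),258)[:2],ray(s,(c,256),269)[:2])
E
```

```text
240 [175 176 176 176 176 175 176 177 177 176 176 169  56  18  21  23  20  66
  76 137 172 173 174 171 171 174 149  79  80  78  76  68  58  77  83 157
 170 172 173 171 172 172 101  81  80  77  72  29]
246 [157 157 156 157 157 157 157 158 158 157 147  35  29  30  29  28  17  48
  78  79  78  80  83  80  80  79  78  80  80  78  76  70  55  79  78  79
  81  83  80  80  78  79  80  80  79  75  30  27]
252 [170 169 168 169 169 170 169 169 147  26  27  27  24  27  27  24  26  27
  25  25  27  27  27  28  23  26  28  24  26  24  24  26  24  26  25  25
  29  25  24  25  23  27  25  27  26  28  28  27]
256 [174 173 174 173 174 173 173  75  29  26  26  23  27  25  28  23  27  26
  27  24  27  25  25  27  23  28  30  27  26  28  25  26  26  24  27  25
  25  30  28  27  27  23  27  25  23  24  25  25]
220 [474.7436413  256.24405136] [479.91495949 252.38901156]
230 [474.83005176 250.49660246] [479.99524016 247.049275  ]
240 [474.91645653 244.74953252] [480.07551555 241.70989051]
250 [475.00285559 239.0028415 ] [480.15578564 236.37085806]
```

Emit:
send_rows --increments '[{"translation": [0,-0.3,0],"twist": [0,0,0],"hand": 255},{"translation": [0,-0.5,0],"twist": [0,0,0],"hand": 255}]'

```text
t: 22.1
ee_pos: [479.9, 201.9, 251.1]
ee_rot: [[1.0, 0.014, -0.0], [0.014, -1.0, 0.0], [-0.0, -0.0, -1.0]]
force: [-0.1, -2.1, 0.5]
grip_width: 1.0
grip_force: 1.1
```

Emit:
send_rows --increments '[{"translation": [0,-0.3,0],"twist": [0,0,0],"hand": 255},{"translation": [0,-0.5,0],"twist": [0,0,0],"hand": 255}]'

```text
t: 22.3
ee_pos: [479.9, 202.4, 251.1]
ee_rot: [[1.0, 0.014, 0.0], [0.014, -1.0, -0.0], [0.0, 0.0, -1.0]]
force: [0.1, -1.4, 0.8]
grip_width: 0.7
grip_force: 1.1
```

Emit:
send_rows --increments '[{"translation": [0,-0.3,0],"twist": [0,0,0],"hand": 255},{"translation": [0,-0.5,0],"twist": [0,0,0],"hand": 255}]'

```text
t: 22.5
ee_pos: [479.9, 202.9, 251.1]
ee_rot: [[1.0, 0.014, -0.0], [0.014, -1.0, 0.0], [-0.0, -0.0, -1.0]]
force: [1.1, -1.6, -0.0]
grip_width: 0.4
grip_force: 1.1
```

Emit:
send_rows --increments '[{"translation": [0,-0.3,0],"twist": [0,0,0],"hand": 255},{"translation": [0,-0.5,0],"twist": [0,0,0],"hand": 255}]'

```text
t: 22.7
ee_pos: [479.9, 203.4, 251.1]
ee_rot: [[1.0, 0.014, -0.0], [0.014, -1.0, 0.0], [-0.0, -0.0, -1.0]]
force: [-0.0, -2.5, 1.2]
grip_width: 0.5
grip_force: 1.1
```

Emit:
send_rows --increments '[{"translation": [0,-0.3,0],"twist": [0,0,0],"hand": 255},{"translation": [0,-0.5,0],"twist": [0,0,0],"hand": 255}]'

```text
t: 22.9
ee_pos: [479.9, 203.8, 251.1]
ee_rot: [[1.0, 0.014, -0.0], [0.014, -1.0, -0.0], [-0.0, 0.0, -1.0]]
force: [-0.2, -3.1, 1.1]
grip_width: 0.5
grip_force: 1.8
```

Emit:
send_rows --increments '[{"translation": [0,-0.3,0],"twist": [0,0,0],"hand": 255},{"translation": [0,-0.5,0],"twist": [0,0,0],"hand": 255}]'

```text
t: 23.1
ee_pos: [479.9, 203.9, 251.1]
ee_rot: [[1.0, 0.014, -0.0], [0.014, -1.0, -0.001], [-0.0, 0.001, -1.0]]
force: [0.7, -5.9, 1.7]
grip_width: 0.3
grip_force: 3.1
```

Emit:
send_rows --increments '[{"translation": [0,-0.3,0],"twist": [0,0,0],"hand": 255},{"translation": [0,-0.5,0],"twist": [0,0,0],"hand": 255}]'

```text
t: 23.3
ee_pos: [479.9, 203.9, 251.1]
ee_rot: [[1.0, 0.014, -0.0], [0.014, -1.0, -0.002], [-0.0, 0.002, -1.0]]
force: [1.5, -8.4, 1.7]
grip_width: 0.9
grip_force: 4.2
```

Emit:
send_rows --increments '[{"translation": [0,0,0],"twist": [0,0,0],"hand": 255},{"translation": [0,0.5,0],"twist": [0,0,0],"hand": 255},{"translation": [0,1.2,0],"twist": [0,0,0],"hand": 255},{"translation": [0,3,0],"twist": [0,0,0],"hand": 255},{"translation": [0,10,0],"twist": [0,0,0],"hand": 255},{"translation": [0,20,0],"twist": [0,0,0],"hand": 255},{"translation": [0,25,-15],"twist": [0,0,0],"hand": 255},{"translation": [0,25,-40],"twist": [0,0,0],"hand": 255},{"translation": [0,25,-60],"twist": [0,0,0],"hand": 255},{"translation": [0,25,-60],"twist": [0,0,0],"hand": 255},{"translation": [0,25,-60],"twist": [0,0,0],"hand": 255}]'

```text
t: 24.4
ee_pos: [480.1, 179.5, 310.9]
ee_rot: [[1.0, 0.013, 0.0], [0.013, -1.0, 0.0], [0.0, -0.0, -1.0]]
force: [0.2, -1.0, 0.3]
grip_width: 0.4
grip_force: 0.0
```

```bash
python3 m.py
```

```text
24.4 [480.12 179.5  310.87] 0.430546205029559 [ 0.24 -1.    0.3 ]
[15 48 11 13 76] [592.56 363.41] [585.16 365.15]
[15 77 21 36 66] [575.89 364.17] [554.06 369.18]
[ 5 85 11 14 86] [571.01 374.79] [562.56 376.84]
[37 89 10 13 70] [568.9  355.29] [561.01 357.  ]
[228 185  12  24 249] [508.44 236.46] [491.26 237.41]
[251 184  12  25 259] [509.36 220.6 ] [491.5  221.24]
[ 276  201  245   28 6527] [498.73 122.32] [478.11 120.6 ]
[ 592  201   48   27 1072] [500.93 -29.21] [481.13 -34.48]
[201 202  26  14 321] [496.14 251.1 ] [485.91 251.84]
[118 219  56   7 382] [482.98 300.25] [477.74 300.92]
[193 218  28  12 246] [484.35 256.91] [475.35 257.61]
```

```bash
python3 -c "
from workcell import env
print(env.hand_in())"
```

```text
the job is handed in; nothing more can be done
None
```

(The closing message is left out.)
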